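# Check off the medicine round on the pot lids

### The arm

A 6-joint arm with a two-finger parallel gripper is mounted at the origin on the work surface. World frame = base frame: x ahead of the robot, y to its left, z up, the work surface at z = 0. Lengths are in m, angles in rad, forces in N, time in s.
With the tool pointing down it reaches from about 0.375 to 0.9 m from the base axis. Payload 3.1 kg.
Tool frame: the origin (TCP) lies at the very end of the fingers, on their centre line; the grasp point (between the pads) lies 19 mm behind it (manip.pinch_z is the distance from the TCP to the grasp point, in m); z points along the fingers, y is the direction in which the jaws open and shut (so a half turn about z gives the same grasp; the last joint's range is limited). The gripper opens to 85 mm and grips with 20 to 120 N. Pads are 22 mm wide; open, the fingers measure 114 mm over their backs; the gripper's body (76 mm by 85 mm) begins 54 mm behind the grasp point. The pads swing forward as they close: fully open they stand 13 mm farther back than shut.
Start: joints at [0.943, 0.527, 1.433, -0, 1.181, -0.178], TCP at [0.272, 0.563, 0.231] pointing down, gripper open.
Joint ranges: [-3.08, 3.08], [-0.75, 2.2], [0.22, 2.44], [-1.43, 4.57], [0, 2.65], [-2.85, 2.85]. Speed limits (rad/s): [2.79, 2.79, 3.14, 3.14, 3.14, 3.14].

### API

Orientations are given as a unit quaternion [x, y, z, w].
In Python, from station import manip gives the robot as it stands.
- The arm moves only by the tool drive_tool, never from a script. Its argument "increments" is a list of rows, each a list of 7 numbers: the closure in counts, from 0 (fully open) to 255 (shut), then the shift along the tool's x, y, z in cm, then the turn, a rotation vector about the tool's x, y, z in rad. A call has 1 to 20 rows; each row is the pose to reach, as a shift and turn from the pose commanded when the call began, along the tool's axes at that moment; what a row does not reach only later rows make up. A row lasts 1/10 s, in which the tool goes at most 50 mm and 8.59 degrees, less where a joint would pass 70% of its speed; a pose out of reach is approached as far as the arm can. A call with a gripper value outside its range is refused whole. The fingers move at their own pace and stop on an object; "force" is the grip in N (left out, the last holds). Time passes only in rows, so rows that repeat a pose let the fingers close. It gives the time, the measured TCP pose, the force and the opening at its end, in the units of the state.
- manip.sense(): the state, without advancing time (a new reading comes with each control period).
- manip.snapshot(name): name is "side" or "top" or "wrist"; returns the picture (384x512x3 uint8, red, green, blue); there is no depth.
- manip.camera_model(name): a dict with "mtx" (3x3 intrinsics, pixels), "cam_to_world" (4x4, takes a point from camera to world coordinates). Camera axes: x right, y down, z forward; pixel columns grow to the right and rows downward; lengths in m; the calibration is good to about 2 mm. A picture is of the moment at which its call begins: read the wrist's pose just before it. camera_model takes no time and is no camera call; for the wrist camera it gives the pose at the moment of the call.
- manip.sign_off(): hands the job in, once; it reports no verdict.
The state is a dict: "t": time; "q": joint angles; "qd": joint speeds; "tau": joint torques, N m; "tcp_pos": TCP position; "tool_rot": TCP orientation; "force": force on the tool from outside, world axes, zero at the start; "ft_torque": the same for the moment, N m; "finger_gap": opening from 0.0 (shut) to 1.0 (fully open).
Only numpy, scipy, OpenCV 4.12 (cv2) and the standard library are available. Lean on these libraries where they do the work, as an engineer would, in place of code of your own. Each camera call takes 0.05 s, during which the arm holds its last target. There are 200 camera calls.

### The job

Check off the medicine round: with light taps, press down the white check button in the lid of the yellow pot, then the green pot, then the purple pot, in that order, so that each button goes down and stays down. Do not touch the pink pot, which is not due. Leave every pot standing in its place, pick nothing up, and disturb nothing else on the worktop.

Things in the scene. Friction and masses are not known exactly. Their poses are not given: they have to be found in the camera images.
- pot_yellow: yellow medicine pot with a darker yellow lid, loose, upright on the grey mat, about 180 g; body 60 to 64 mm across, lid 67 mm across, top of the lid 68 mm above the pot's underside. Origin: centre of the underside, z up. A white check button stands in the middle of the lid.
- top_yellow (a point): centre of the top face of the white check button (a disc 34 mm across) in the yellow pot's lid; it stands 18 mm above the lid when up and 8 mm when right down, and moves with the button; its rubber top gives 2 to 3 mm more under a light tap (2.5 N per mm) and comes back
- button_yellow (a joint): how far that pot's button is pressed, in m: 0 up, 0.010 right down on its stop; it counts as down past 0.005. It starts to give at 3.5 N, is 5 mm down at about 5 N and on its stop at about 6.5 N (a light tap; a push over 20 N is too hard), and stays where it is left (it does not spring back).
- pot_green: green medicine pot with a darker green lid, loose, upright on the grey mat, about 180 g; body 60 to 64 mm across, lid 67 mm across, top of the lid 68 mm above the pot's underside. Origin: centre of the underside, z up. A white check button stands in the middle of the lid.
- top_green (a point): centre of the top face of the white check button (a disc 34 mm across) in the green pot's lid; it stands 18 mm above the lid when up and 8 mm when right down, and moves with the button; its rubber top gives 2 to 3 mm more under a light tap (2.5 N per mm) and comes back
- button_green (a joint): how far that pot's button is pressed, in m: 0 up, 0.010 right down on its stop; it counts as down past 0.005. It starts to give at 3.5 N, is 5 mm down at about 5 N and on its stop at about 6.5 N (a light tap; a push over 20 N is too hard), and stays where it is left (it does not spring back).
- pot_purple: purple medicine pot with a darker purple lid, loose, upright on the grey mat, about 180 g; body 60 to 64 mm across, lid 67 mm across, top of the lid 68 mm above the pot's underside. Origin: centre of the underside, z up. A white check button stands in the middle of the lid.
- top_purple (a point): centre of the top face of the white check button (a disc 34 mm across) in the purple pot's lid; it stands 18 mm above the lid when up and 8 mm when right down, and moves with the button; its rubber top gives 2 to 3 mm more under a light tap (2.5 N per mm) and comes back
- button_purple (a joint): how far that pot's button is pressed, in m: 0 up, 0.010 right down on its stop; it counts as down past 0.005. It starts to give at 3.5 N, is 5 mm down at about 5 N and on its stop at about 6.5 N (a light tap; a push over 20 N is too hard), and stays where it is left (it does not spring back).
- pot_pink: pink medicine pot with a darker pink lid, loose, upright on the grey mat, about 180 g; body 60 to 64 mm across, lid 67 mm across, top of the lid 68 mm above the pot's underside. Origin: centre of the underside, z up. A white check button stands in the middle of the lid.
- top_pink (a point): centre of the top face of the white check button (a disc 34 mm across) in the pink pot's lid; it stands 18 mm above the lid when up and 8 mm when right down, and moves with the button; its rubber top gives 2 to 3 mm more under a light tap (2.5 N per mm) and comes back
- button_pink (a joint): how far that pot's button is pressed, in m: 0 up, 0.010 right down on its stop; it counts as down past 0.005. It starts to give at 3.5 N, is 5 mm down at about 5 N and on its stop at about 6.5 N (a light tap; a push over 20 N is too hard), and stays where it is left (it does not spring back).
- mat: grey dispensing mat, fixed, 360 mm (its x) by 640 mm (its y), 4 mm thick; the pots stand on it. Origin: centre of its underside.
- beaker_a: clear plastic beaker, 68 mm across, 85 mm tall, on the mat; loose, to be left alone. Origin: centre of the underside
- beaker_b: clear plastic beaker, 68 mm across, 85 mm tall, on the mat; loose, to be left alone. Origin: centre of the underside
- jar: amber jar with a white cap, 60 mm across, 85 mm tall, on the mat; loose, to be left alone. Origin: centre of the underside
- tin: steel tin, 66 mm across, 80 mm tall, on the mat; loose, to be left alone. Origin: centre of the underside
- spatula: pill spatula, 170 mm long, lying on the worktop to the left of the mat; loose, to be left alone. Origin: mid-length of the tool, its length along x, handle to -x
- scoop_cup: small blue cup, 60 mm across, 60 mm tall, on the worktop to the right of the mat; loose, to be left alone. Origin: centre of the underside

How it is judged:
On the way, in this order (a step that is already met when the one before it is completed fails the run):
1. the yellow pot's button is down (value of joint button_yellow above 0.005 m), for 0.1 s.
2. the green pot's button is down (value of joint button_green above 0.005 m), for 0.1 s.
3. the purple pot's button is down (value of joint button_purple above 0.005 m), for 0.1 s.
At the end, for the whole second after the job is handed in: The yellow, green and purple buttons are down by more than 5 mm of their 10 mm, the pink one is up (under 3 mm), every pot stands upright (within 0.1 rad), at rest and within 20 mm of its starting place, and the other things are within 20 mm of theirs (value of joint each of button_yellow, button_green, button_purple above 0.005 m and value of joint button_pink below 0.003 m and distance of each of pot_yellow, pot_green, pot_purple, pot_pink, beaker_a, beaker_b, jar, tin, spatula, scoop_cup from where it was at the start of the episode below 0.02 m and angle between each of pot_yellow, pot_green, pot_purple, pot_pink's own z axis and vertical below 0.1 rad and linear speed of each of pot_yellow, pot_green, pot_purple, pot_pink below 0.02 m/s); the robot touches nothing.
It fails at once if a button is pressed out of order: green before yellow is down, or purple before green is down ((value of joint button_green above 0.003 m and value of joint button_yellow below 0.005 m) or (value of joint button_purple above 0.003 m and value of joint button_green below 0.005 m)).
It fails at once if the pink pot is touched or its button pressed (value of joint button_pink above 0.003 m or contact force between any of the arm, the fingers and pot_pink above 1 N).
It fails at once if a pot is pushed or squeezed with more than 20 N (contact force between any of the fingers, the arm and pot_yellow above 20 N or contact force between any of the fingers, the arm and pot_green above 20 N or contact force between any of the fingers, the arm and pot_purple above 20 N).
It fails at once if a pot is lifted, tipped or pushed out of its place (12 mm up, 0.2 rad, 20 mm) ((height (world z) of pot_yellow above 0.016 m or angle between pot_yellow's own z axis and vertical above 0.2 rad or distance of pot_yellow from where it was at the start of the episode above 0.02 m) or (height (world z) of pot_green above 0.016 m or angle between pot_green's own z axis and vertical above 0.2 rad or distance of pot_green from where it was at the start of the episode above 0.02 m) or (height (world z) of pot_purple above 0.016 m or angle between pot_purple's own z axis and vertical above 0.2 rad or distance of pot_purple from where it was at the start of the episode above 0.02 m) or (height (world z) of pot_pink above 0.016 m or angle between pot_pink's own z axis and vertical above 0.2 rad or distance of pot_pink from where it was at the start of the episode above 0.02 m)).
It fails at once if a bystander is moved by more than 20 mm (distance of any of beaker_a, beaker_b, jar, tin, spatula, scoop_cup from where it was at the start of the episode above 0.02 m).
It also fails if it takes over 45 s, if anything falls off the work surface, if the arm or the gripper's body presses on something with over 40 N, if the wrist force passes 120 N, or if a joint passes its speed limit or range.

## Working session

There is one attempt and no reset: what is moved stays moved. The work goes in short steps, Python scripts to look and compute and a tool call to move; the robot and the scene stay as the last step left them, time stands still between calls to the robot, and variables do not carry over. Pictures are saved under pics/ and viewed, about 8 in all and at most 12, crops included, and the job is handed in when it is done.

Besides the shell and the picture viewer there is one more tool, called in YAML: its name, and indented under it one key for each argument. drive_tool: Moves the arm, as the interface text tells. Its arguments: {"type":"object","properties":{"increments":{"type":"array","items":{"type":"array","items":{"type":"number"}}},"force":{"type":"number"}},"required":["increments"]}

```bash
mkdir -p pics
cat > h.py <<'E'
import numpy as np, cv2
from station import manip
def ray(name,u,v,z):
    c=manip.camera_model(name);T=np.array(c["cam_to_world"]);d=T[:3,:3]@np.linalg.inv(np.array(c["mtx"]))@[u,v,1.]
    o=T[:3,3];return o+d*(z-o[2])/d[2]
def snap(name,f):
    im=np.array(manip.snapshot(name));cv2.imwrite(f"pics/{f}.png",im[:,:,::-1]);return im
E
python3 - <<'E'
from h import *
a=snap("top","top0");b=snap("side","side0")
for n in("top","side"):
    print(n,np.round(manip.camera_model(n)["cam_to_world"],3).tolist(),np.round(manip.camera_model(n)["mtx"],0).tolist())
s=manip.sense();print(s["tcp_pos"],s["tool_rot"],s["force"],s["t"])
E
```

```text
top [[-0.023, -0.978, 0.208, 0.233], [-1.0, 0.023, 0.001, -0.009], [-0.006, -0.208, -0.978, 1.492], [0.0, 0.0, 0.0, 1.0]] [[411.0, 0.0, 251.0], [0.0, 411.0, 202.0], [0.0, 0.0, 1.0]]
side [[0.999, -0.018, 0.042, 0.475], [-0.045, -0.556, 0.83, -1.121], [0.009, -0.831, -0.556, 0.825], [0.0, 0.0, 0.0, 1.0]] [[415.0, 0.0, 259.0], [0.0, 415.0, 187.0], [0.0, 0.0, 1.0]]
[0.27133692 0.56231728 0.23041564] [ 2.23013991e-01  9.74814753e-01 -8.98360398e-04 -3.86384286e-04] [-0.3687431   0.91931692  0.07198818] 0.1
```

View pics/top0.png

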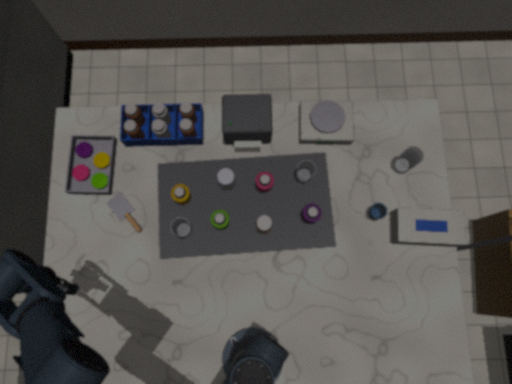

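View pics/side0.png

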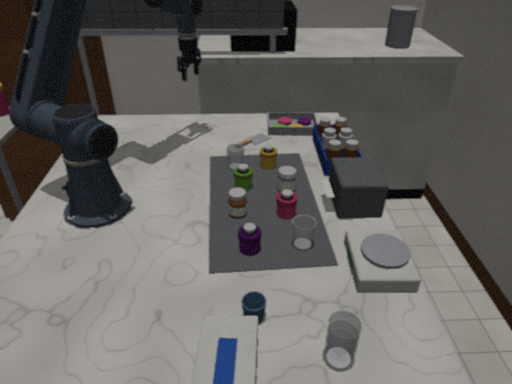

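The top view shows yellow at (180,193), green (220,217), purple (312,213) and pink (264,180). The jar is at (264,222), the tin at (226,177), and the beakers at (180,228) and (304,173). In the side view, yellow is at (268,157), green (243,177), purple (250,238) and pink (287,204).

```bash
cat > m.py <<'E'
from h import *
def find(im,c,r=14):
    # white button: bright, low saturation near seed; weighted centroid. pot: saturated mask
    x,y=c;x0,y0=x-r,y-r
    p=cv2.cvtColor(im[y0:y+r+1,x0:x+r+1],cv2.COLOR_RGB2HSV)
    m=((p[...,1]>110)&(p[...,2]>45)).astype(np.uint8)
    n,l,st,ce=cv2.connectedComponentsWithStats(m);k=1+st[1:,4].argmax()
    hull=cv2.convexHull(cv2.findContours((l==k).astype(np.uint8),0,1)[0][0] if 0 else np.argwhere(l==k)[:,::-1].astype(np.int32))
    H=np.zeros_like(m);cv2.fillConvexPoly(H,hull,1)
    H=cv2.dilate(H,np.ones((5,3),np.uint8)) if r==13 else H
    w=((p[...,1]<110)&(p[...,2]>110)&(H>0)).astype(np.uint8)
    n2,l2,s2,c2=cv2.connectedComponentsWithStats(w)
    b=1+s2[1:,4].argmax() if n2>1 else 0
    return ce[k]+[x0,y0],st[k,4],c2[b]+[x0,y0],s2[b]
if __name__=="__main__":
    T={"yellow":(180,193),"green":(220,217),"purple":(312,213),"pink":(264,180)}
    S={"yellow":(268,157),"green":(243,177),"purple":(250,238),"pink":(287,204)}
    t=cv2.imread("pics/top0.png")[...,::-1].copy();s=cv2.imread("pics/side0.png")[...,::-1].copy()
    for k in T:
        _,a,c,st=find(t,T[k]);_,a2,d,st2=find(s,S[k],13)
        print(k,c.round(1),st[2:],ray("top",*c,.09)[:2].round(4),"side",d.round(1),st2[2:],ray("side",*d,.088)[:2].round(4))
    for k,c,z in(("jar",(264,222),.089),("tin",(226,177),.084),("bA",(180,228),.089),("bB",(304,173),.089)):print(k,ray("top",*c,z)[:2].round(3))
E
python3 m.py
python3 - <<'E'
import cv2,numpy as np
t=cv2.imread("pics/top0.png")[150:250,150:340];s=cv2.imread("pics/side0.png")[135:265,205:335]
cv2.imwrite("pics/crop0.png",np.vstack([cv2.resize(t,(608,320),interpolation=0),cv2.resize(cv2.copyMakeBorder(s,0,0,0,152-130,0),(608,260*2-240),interpolation=0)]))
E
```

```text
yellow [178.5 190.8] [ 8  8 51] [0.5768 0.246 ] side [268.5 147.9] [19  8 55] [0.5779 0.2361]
green [219.  217.6] [ 7  8 43] [0.4779 0.1043] side [241.1 166.6] [15  5 41] [0.4749 0.1042]
purple [312.5 211.3] [ 8  7 40] [ 0.4923 -0.2202] side [249.3 227.1] [12  6 57] [ 0.4947 -0.2229]
pink [264.6 178.3] [ 8  8 43] [ 0.6146 -0.0577] side [286.7 192.6] [12  5 44] [ 0.6162 -0.0575]
jar [ 0.459 -0.051]
tin [0.625 0.079]
bA [0.445 0.239]
bB [ 0.631 -0.198]
```

View pics/crop0.png

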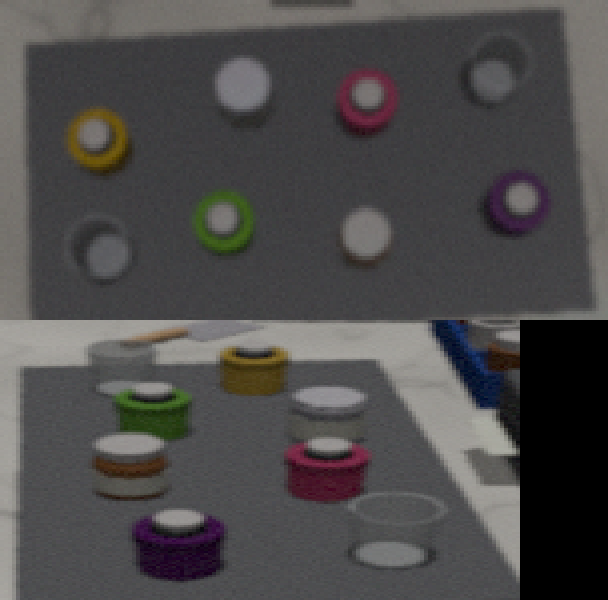

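The crop confirms one white button centred in each lid. Top and side rays agree to about 3 mm, except side yellow, which picked up extra pixels. All targets are within reach. Next I work out the move to a point 70 mm above yellow, with the jaws shut.

```bash
cat > d.py <<'E'
import sys
from h import *
from scipy.spatial.transform import Rotation as R
s=manip.sense();r=R.from_quat(s["tool_rot"])
print("t",s["t"],"tcp",np.round(s["tcp_pos"],4),"F",np.round(s["force"],2),"gap",s["finger_gap"],"q",np.round(s["q"],2))
if len(sys.argv)>3:print("cm",(100*r.inv().apply(np.array(list(map(float,sys.argv[1:4])))-s["tcp_pos"])).round(2))
E
python3 d.py 0.577 0.246 0.16
```

```text
t 0.1 tcp [0.2713 0.5623 0.2304] F [-0.37  0.92  0.07] gap 0.9974708695870426 q [ 0.94  0.53  1.43  0.    1.18 -0.18]
cm [-41.28 -15.18   7.06]
```

drive_tool:
  increments:
    - [255,-41.3,-15.2,7,0,0,0]
    - [255,-41.3,-15.2,7,0,0,0]
    - [255,-41.3,-15.2,7,0,0,0]
    - [255,-41.3,-15.2,7,0,0,0]
    - [255,-41.3,-15.2,7,0,0,0]
    - [255,-41.3,-15.2,7,0,0,0]
    - [255,-41.3,-15.2,7,0,0,0]
    - [255,-41.3,-15.2,7,0,0,0]
    - [255,-41.3,-15.2,7,0,0,0]
    - [255,-41.3,-15.2,7,0,0,0]
    - [255,-41.3,-15.2,7,0,0,0]
    - [255,-41.3,-15.2,7,0,0,0]
    - [255,-41.3,-15.2,7,0,0,0]
    - [255,-41.3,-15.2,7,0,0,0]
  force: 20

```text
t: 1.5
tcp_pos: [0.5766, 0.2477, 0.1617]
tool_rot: [0.222, 0.975, 0.0, -0.0]
force: [-0.6, 0.1, 1.1]
finger_gap: -0.001
```

```bash
python3 d.py .577 .246 .095; python3 -c "
from h import *
snap('wrist','w1');c=manip.camera_model('wrist');print(np.round(c['cam_to_world'],3).tolist(),np.round(c['mtx'],0).tolist())
T=np.array(c['cam_to_world']);K=np.array(c['mtx']);p=np.linalg.inv(T)@[.577,.246,.09,1];print((K@p[:3]/p[2])[:2])"
```

```text
t 1.5 tcp [0.5766 0.2477 0.1617] F [-0.57  0.13  1.11] gap -0.0008106497358186168 q [ 0.23  0.61  1.49  0.    1.04 -0.9 ]
cm [-0.11 -0.14  6.67]
[[0.432, 0.855, 0.287, 0.502], [0.902, -0.41, -0.139, 0.283], [-0.001, 0.318, -0.948, 0.303], [0.0, 0.0, 0.0, 1.0]] [[324.0, 0.0, 252.0], [0.0, 324.0, 198.0], [0.0, 0.0, 1.0]]
[251.23860355 213.63443268]
```

View pics/w1.png

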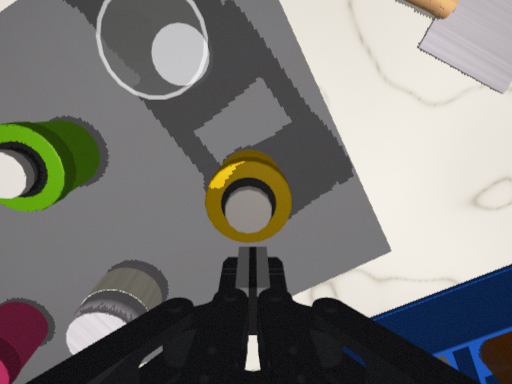

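The wrist view shows the yellow button's top face centred at about (248,210), against a predicted (251,214). The fingers are shut and clear of everything.

```bash
python3 -c "
from h import *
print(ray('wrist',248,210,.09), ray('wrist',12,175,.09))"; python3 d.py .579 .2475 .095
```

```text
[0.57354575 0.24513375 0.09      ] [0.48147769 0.11172212 0.09      ]
t 1.55 tcp [0.5767 0.2476 0.1616] F [ 0.28 -0.07 -0.08] gap 0.0030328847142233654 q [ 0.23  0.61  1.49  0.    1.04 -0.9 ]
cm [-0.21  0.09  6.66]
```

drive_tool:
  increments:
    - [255,0,-0.2,3,0,0,0]
    - [255,0,-0.2,5,0,0,0]
    - [255,0,-0.2,6,0,0,0]
    - [255,0,-0.2,6.5,0,0,0]
    - [255,0,-0.2,6.8,0,0,0]
    - [255,0,-0.2,7.1,0,0,0]
    - [255,0,-0.2,7.4,0,0,0]
    - [255,0,-0.2,7.6,0,0,0]
    - [255,0,-0.2,7.6,0,0,0]

```text
t: 2.45
tcp_pos: [0.5774, 0.2448, 0.0861]
tool_rot: [0.223, 0.975, 0.001, 0.001]
force: [-0.5, 0.2, 3.7]
finger_gap: -0.001
```

Contact is at 3.7 N, the height expected. I press further in small steps.

drive_tool:
  increments:
    - [255,0,0,0.2,0,0,0]
    - [255,0,0,0.4,0,0,0]
    - [255,0,0,0.5,0,0,0]
    - [255,0,0,0.6,0,0,0]
    - [255,0,0,0.6,0,0,0]

```text
t: 2.95
tcp_pos: [0.5774, 0.2448, 0.0797]
tool_rot: [0.223, 0.975, 0.0, 0.001]
force: [0.8, 0.4, 5.4]
finger_gap: 0.005
```

drive_tool:
  increments:
    - [255,0,0,0.2,0,0,0]
    - [255,0,0,0.3,0,0,0]
    - [255,0,0,0.3,0,0,0]

```text
t: 3.25
tcp_pos: [0.5774, 0.2448, 0.077]
tool_rot: [0.223, 0.975, 0.0, 0.001]
force: [-0.3, 0.7, 7.7]
finger_gap: 0.0
```

At 7.7 N the button is on its stop, so I retract.

drive_tool:
  increments:
    - [255,0,0,-1,0,0,0]
    - [255,0,0,-4,0,0,0]
    - [255,0,0,-8,0,0,0]
    - [255,0,0,-8,0,0,0]
    - [255,0,0,-8,0,0,0]

```text
t: 3.75
tcp_pos: [0.5766, 0.2444, 0.157]
tool_rot: [0.223, 0.975, 0.0, 0.0]
force: [0.3, -0.5, -0.2]
finger_gap: 0.0
```

```bash
python3 -c "
from h import *
snap('wrist','w2')"; python3 d.py .478 .105 .157
```

```text
t 3.8 tcp [0.5757 0.2442 0.1557] F [-0.25 -0.05 -0.46] gap 0.003475580801346469 q [ 0.22  0.62  1.5  -0.    1.03 -0.9 ]
cm [  2.74 -16.79  -0.1 ]
```

View pics/w2.png

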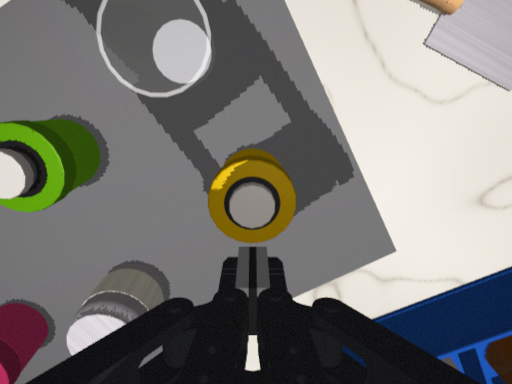

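The yellow button at (252,205) now sits low in its lid, with a thinner collar, and the pot hasn't moved. Next is green.

drive_tool:
  increments:
    - [255,2.7,-16.8,0,0,0,0]
    - [255,2.7,-16.8,0,0,0,0]
    - [255,2.7,-16.8,0,0,0,0]
    - [255,2.7,-16.8,0,0,0,0]
    - [255,2.7,-16.8,0,0,0,0]
    - [255,2.7,-16.8,0,0,0,0]
    - [255,2.7,-16.8,0,0,0,0]
    - [255,2.7,-16.8,0,0,0,0]

```text
t: 4.6
tcp_pos: [0.4801, 0.1059, 0.156]
tool_rot: [0.222, 0.975, 0.0, 0.0]
force: [0.2, 0.1, 1.0]
finger_gap: -0.001
```

```bash
python3 -c "
from h import *
snap('wrist','w3')"; python3 d.py .478 .105 .09
```

```text
t 4.65 tcp [0.4799 0.1059 0.156 ] F [ 0.65 -0.41  0.18] gap -0.004696346420651942 q [-0.01  0.47  1.84  0.    0.84 -1.13]
cm [ 0.14 -0.16  6.6 ]
```

View pics/w3.png

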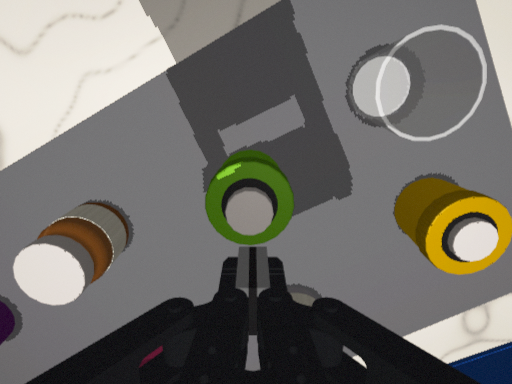

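The green button top is at (249,212), almost where yellow's was, so it needs the same 2-3 mm correction.

drive_tool:
  increments:
    - [255,0.1,-0.2,3,0,0,0]
    - [255,0.1,-0.2,5,0,0,0]
    - [255,0.1,-0.2,6,0,0,0]
    - [255,0.1,-0.2,6.3,0,0,0]
    - [255,0.1,-0.2,6.6,0,0,0]
    - [255,0.1,-0.2,6.9,0,0,0]
    - [255,0.1,-0.2,7.1,0,0,0]
    - [255,0.1,-0.2,7.1,0,0,0]

```text
t: 5.45
tcp_pos: [0.4783, 0.1038, 0.0859]
tool_rot: [0.223, 0.975, 0.0, 0.001]
force: [0.0, 1.9, 3.9]
finger_gap: -0.002
```

drive_tool:
  increments:
    - [255,0,0,0.2,0,0,0]
    - [255,0,0,0.4,0,0,0]
    - [255,0,0,0.5,0,0,0]
    - [255,0,0,0.5,0,0,0]

```text
t: 5.85
tcp_pos: [0.4782, 0.1038, 0.0805]
tool_rot: [0.223, 0.975, 0.0, 0.001]
force: [0.1, 1.7, 5.0]
finger_gap: -0.001
```

drive_tool:
  increments:
    - [255,0,0,0.2,0,0,0]
    - [255,0,0,0.4,0,0,0]
    - [255,0,0,0.4,0,0,0]

```text
t: 6.15
tcp_pos: [0.4782, 0.1038, 0.0767]
tool_rot: [0.223, 0.975, 0.0, 0.001]
force: [0.4, 2.4, 8.3]
finger_gap: 0.0
```

drive_tool:
  increments:
    - [255,0,0,-1,0,0,0]
    - [255,0,0,-4,0,0,0]
    - [255,0,0,-8,0,0,0]
    - [255,0,0,-8,0,0,0]
    - [255,0,0,-8,0,0,0]

```text
t: 6.65
tcp_pos: [0.4776, 0.1035, 0.157]
tool_rot: [0.223, 0.975, -0.0, 0.001]
force: [0.2, 0.8, -0.5]
finger_gap: -0.002
```

```bash
python3 d.py .494 -.2205 .157
```

```text
t 6.65 tcp [0.4776 0.1035 0.157 ] F [ 0.23  0.85 -0.52] gap -0.0015083382209538786 q [-0.02  0.46  1.84 -0.    0.83 -1.14]
cm [-1.556e+01 -2.846e+01  1.000e-02]
```

drive_tool:
  increments:
    - [255,-15.6,-28.5,0,0,0,0]
    - [255,-15.6,-28.5,0,0,0,0]
    - [255,-15.6,-28.5,0,0,0,0]
    - [255,-15.6,-28.5,0,0,0,0]
    - [255,-15.6,-28.5,0,0,0,0]
    - [255,-15.6,-28.5,0,0,0,0]
    - [255,-15.6,-28.5,0,0,0,0]
    - [255,-15.6,-28.5,0,0,0,0]
    - [255,-15.6,-28.5,0,0,0,0]
    - [255,-15.6,-28.5,0,0,0,0]
    - [255,-15.6,-28.5,0,0,0,0]
    - [255,-15.6,-28.5,0,0,0,0]

```text
t: 7.85
tcp_pos: [0.494, -0.2194, 0.1562]
tool_rot: [0.222, 0.975, 0.0, -0.0]
force: [-0.5, -0.5, -0.0]
finger_gap: 0.003
```

```bash
python3 -c "
from h import *
snap('wrist','w4')"; python3 d.py .494 -.2205 .09
```

```text
t 7.9 tcp [ 0.4941 -0.2197  0.1564] F [-0.5   0.06  0.34] gap -0.002779135874859403 q [-0.63  0.52  1.72  0.    0.91 -1.75]
cm [-0.03 -0.08  6.64]
```

View pics/w4.png

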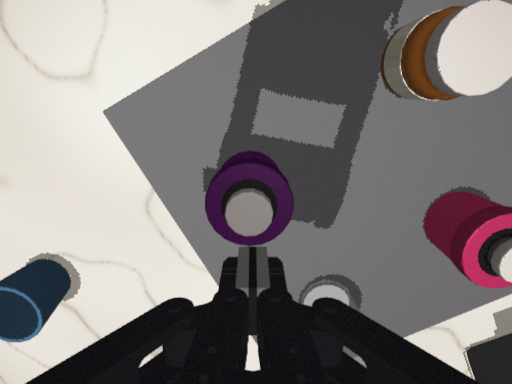

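The purple button is at (249,212), placed just as green was. I use the same correction and the same tap.

drive_tool:
  increments:
    - [255,0.1,-0.2,3,0,0,0]
    - [255,0.1,-0.2,5,0,0,0]
    - [255,0.1,-0.2,6,0,0,0]
    - [255,0.1,-0.2,6.3,0,0,0]
    - [255,0.1,-0.2,6.6,0,0,0]
    - [255,0.1,-0.2,6.9,0,0,0]
    - [255,0.1,-0.2,7.1,0,0,0]
    - [255,0.1,-0.2,7.1,0,0,0]

```text
t: 8.7
tcp_pos: [0.493, -0.2225, 0.086]
tool_rot: [0.223, 0.975, -0.0, 0.001]
force: [-0.0, 0.7, 3.7]
finger_gap: 0.001
```

drive_tool:
  increments:
    - [255,0,0,0.2,0,0,0]
    - [255,0,0,0.4,0,0,0]
    - [255,0,0,0.5,0,0,0]
    - [255,0,0,0.5,0,0,0]

```text
t: 9.1
tcp_pos: [0.4929, -0.2225, 0.0806]
tool_rot: [0.223, 0.975, -0.0, 0.001]
force: [0.9, 1.5, 4.9]
finger_gap: 0.003
```

Then I retract straight up and swing back clear along -tool y, over green's side, for a full look.

drive_tool:
  increments:
    - [255,0,0,0.2,0,0,0]
    - [255,0,0,0.4,0,0,0]
    - [255,0,0,0.4,0,0,0]

```text
t: 9.4
tcp_pos: [0.493, -0.2225, 0.0767]
tool_rot: [0.223, 0.975, -0.0, 0.001]
force: [0.5, 1.1, 6.6]
finger_gap: -0.001
```

drive_tool:
  increments:
    - [255,0,0,-1,0,0,0]
    - [255,0,0,-4,0,0,0]
    - [255,0,0,-8,0,0,0]
    - [255,0,0,-12,0,0,0]
    - [255,0,0,-16,0,0,0]
    - [255,0,0,-16,0,0,0]
    - [255,0,0,-16,0,0,0]
    - [255,0,0,-16,0,0,0]

```text
t: 10.2
tcp_pos: [0.4912, -0.2215, 0.235]
tool_rot: [0.223, 0.975, 0.001, -0.002]
force: [-0.9, 0.5, -0.7]
finger_gap: 0.003
```

```bash
python3 - <<'E'
from h import *
a=snap('wrist','w5');b=snap('side','side1');t=snap('top','top1')
t0=cv2.imread('pics/top0.png')[150:250,150:340]
c=np.vstack([cv2.resize(np.ascontiguousarray(b[135:265,205:335,::-1]),(300,300)),cv2.resize(cv2.imread('pics/side0.png')[135:265,205:335],(300,300))])
d=np.vstack([cv2.resize(np.ascontiguousarray(t[150:250,150:340,::-1]),(480,250)),cv2.resize(a[:,:,::-1].copy(),(480,350))])
cv2.imwrite('pics/fin.png',np.hstack([c,d]))
E
python3 d.py
```

```text
t 10.35 tcp [ 0.4914 -0.2216  0.2346] F [ 0.18 -0.23 -0.62] gap 0.00018239288533801205 q [-0.63  0.41  1.64 -0.    1.09 -1.75]
```

View pics/fin.png

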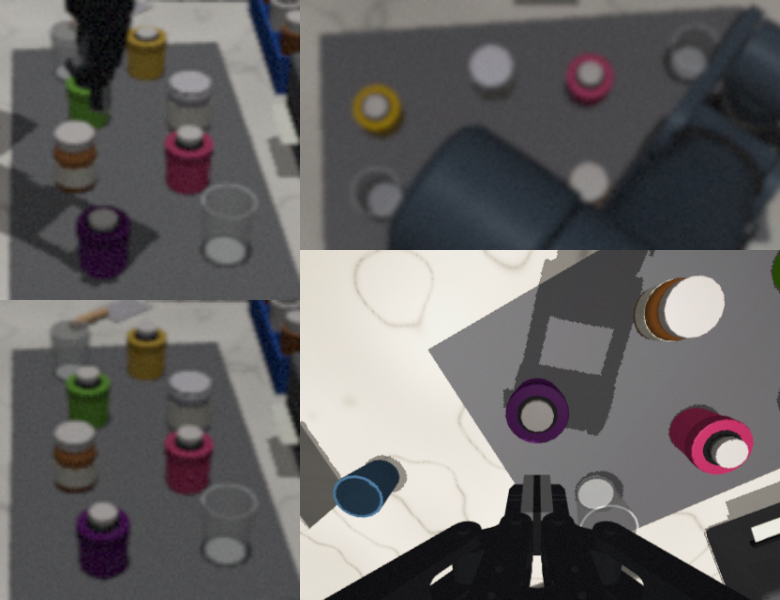

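The before/after views show the yellow and purple buttons down, pink still up, and everything visible in its place. The arm hides green here, but its tap reached the same depth (0.0767 m) at 8.3 N, which is past the stop. Handing in.

```bash
python3 -c "
from station import manip
print(manip.sign_off())"
```

```text
the job is handed in; nothing more can be done
None
```

I tapped the yellow, green and purple buttons in that order with the jaws shut, and handed the job in at about 10.4 s of the 45 s allowed. No verdict was reported.

| Pot | Final force (N) | Finger tip height (m) |
|---|---|---|
| Yellow | 7.7 | 0.0770 |
| Green | 8.3 | 0.0767 |
| Purple | 6.6 | 0.0767 |

- **Buttons:** these depths and forces match a button on its stop, and the highest force read at the end of a move was well under the 20 N limit. The last pictures show yellow and purple down and pink still up. Green was not seen after its tap because the arm was in the way, so I judge it down from the force and depth alone.
- **Pots and other things:** everything visible in the last pictures was in its place by eye. The spatula was out of view in them; the tool passed that side only at about 0.16 m or higher. The arm finished clear, with the fingertips at 0.235 m.
- **Disagreements:** the side camera's yellow position was about 10 mm off in y because its mask picked up extra pixels. I used the top and wrist views for yellow, which agreed to about 3 mm. A rough wrist reading of green, taken from the edge of the picture, was about 8 mm off, so I used a second wrist view from above green.

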